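# Release a finished circuit board and hold it up for inspection

## Robot

A 6-joint arm with a two-finger parallel gripper is mounted at the origin on the work surface. World frame = base frame: x ahead of the robot, y to its left, z up, the work surface at z = 0. Lengths are in m, angles in degrees, forces in N, time in s.
With the tool pointing down it reaches from about 0.35 to 0.875 m from the base axis. Payload 4.2 kg.
Tool frame: the origin (TCP) lies at the very end of the fingers, on their centre line; the grasp point (between the pads) lies 19 mm behind it; z points along the fingers, y is the line along which they close (so a half turn about z gives the same grasp; the last joint's range is limited). The gripper opens to 87 mm and grips with 3 to 60 N. Pads are 19 mm wide; open, the fingers measure 117 mm over their backs; the gripper's body (75 mm by 190 mm) begins 51 mm behind the grasp point.
Start: joints at [14.817, 22.042, 0.453, 0, -68.411, -14.817], TCP at [0.625, 0, 0.223] pointing down, gripper open.
Joint ranges: [-179.83, 179.83], [-69.29, 118.12], [-61.27, 80.66], [-181.25, 117.63], [-171.15, -9.14], [-177.46, 177.46]. Speed limits (degrees/s): [159.86, 159.86, 180, 180, 180, 180].

## Interface

Orientations are given as a 3x3 rotation matrix whose columns are the frame's x, y, z axes.
In Python, from station import * gives the robot as it stands.
- The arm moves only by the shell command python3 -m pendant 'ROWS'. ROWS is JSON, a list of rows, each an object of numbers: "x", "y", "z": the shift along the world's x, y, z normalised to -1 to 1, where 1 is 250 mm; "rx", "ry", "rz": the turn, a rotation vector about the world's x, y, z normalised to -1 to 1, where 1 is 180 degrees; "claw": the opening, from 0 (shut) to 1 (fully open). A call has exactly 8 rows; each row is the pose to reach, as a shift and turn from the pose commanded when the call began, turning the shorter way round; what a row does not reach only later rows make up. A row lasts 1/8 s, in which the tool goes at most 62.5 mm and 10.7 degrees, less where a joint would pass 70% of its speed; a pose out of reach is approached as far as the arm can. A call with a number of a shift or a turn outside -1 to 1 is refused whole. A call with a gripper value outside its range is refused whole. The fingers move at their own pace and stop on an object; the grip force is fixed at half the most. Time passes only in rows, so rows that repeat a pose let the fingers close, or fill a call up. It gives the time, the measured TCP pose, the force, the opening and the grip force at its end, in the units of the state.
- sense(): the state, without advancing time (a new reading comes with each control period).
- capture(name): name is "scene" or "side" or "wrist"; returns a dict with "color" (480x640x3 uint8, red, green, blue), "mtx" (3x3 intrinsics, pixels), "world_to_cam" (4x4, takes a point from world to camera coordinates). Camera axes: x right, y up, looking along -z (the intrinsics and any distortion apply to the point x, -y, -z); pixel columns grow to the right and rows downward; lengths in m; the calibration is good to about 2 mm. A picture is of the moment at which its call begins. There is no depth.
- finish_job(): hands the job in; it is judged then, once.
Trained networks look in a picture, given as the dict that the camera call returned (one of the last four; its "shot" number tells which), for a name from the list of things; names that differ only in an ending like _2 or _b are one class to them, and where a whole thing is asked for, a point or a joint stands for the part that bears it (a point fixed in the world has none). Each returns a list of dicts, best first, with "conf" (0 to 1); they miss things now and then, are a little off and sometimes report something else, mostly with a low value. They report only what shows in the picture. A call takes as long as a camera call. They do not tell look-alikes from the thing itself.
- search_frame(picture, label): "centre" ([column, row] in pixels, amid what is visible of it).
- regions_of(picture, label): "region" (480x640 bool, what is visible of it) and "centre" ([column, row] in pixels, amid what is visible of it).
The state is a dict: "time_s": time; "joints": joint angles; "joint_velocities": joint speeds; "effort": joint torques, N m; "tcp_pos": TCP position; "ee_rot": TCP orientation; "wrist_force": force on the tool from outside, world axes, zero at the start; "moment": the same for the moment, N m; "gripper_width": opening from 0.0 (shut) to 1.0 (fully open); "gripper_force": force on a finger pad.
Only numpy, scipy, OpenCV 4.12 (cv2) and the standard library are available. Lean on these libraries where they do the work, as an engineer would, in place of code of your own. Each camera call takes 0.05 s, during which the arm holds its last target. There are 200 camera calls.

## Task

The power-supply board in the assembly jig is ready to be checked from below: pull the red-knobbed catch fully out to its stop so that it frees the board, then lift the board clear of the jig (its yellow transformer is a good grip) and hold it up level and still, with its underside at least 12 cm above the bench. Keep the board level all the way, leave the other things on the bench where they are, and finish while still holding the board in the air.

Things in the scene. Friction and masses are not known exactly. Their poses are not given: they have to be found in the camera images.
- jig: aluminium base plate, 230 x 130 x 12 mm, screwed to the bench, with two black rails and eight small blue guide posts (tops 34 mm above the bench), 2.5 mm clear of the board's edges. Origin on the bench under the middle of the board's place; plate from x = -150 to +80 and y = -65 to +65 mm; z up. The catch is at its -x end. Place and yaw vary.
- catch (a joint): steel bar 22 mm wide and 8 mm thick with a red knob, sliding along the jig's x. In m: 0 = in, its tip 12 mm over the board's edge, 2 mm above it, locking the board down; grows as it is pulled to the jig's -x; 0.025 = out at the stop, clear of the board. Starts at 0 to 0.005. Sprung inwards (1 to 3 N) with a 4.5 N friction brake: pulling takes 6 to 8 N and it stays where it is left.
- catch_knob (a point): centre of the top of the catch's red knob, an upright round knob 18 mm across and 40 mm tall, its top 77 mm above the bench and the steel bar at its foot (37 mm above the bench). Moves with the catch: at jig x = -98 mm when fully in and -123 mm when fully out, y = 0. Free on all sides for fingers.
- board: the board to lift: green, 120 x 80 x 3 mm, 0.2 to 0.4 kg, lying in the jig with its axes nearly along the jig's, underside 24 mm above the bench. Origin at the centre of its underside, x along the 120 mm side, z up. Balanced at its middle, where the transformer stands. Heat sink 18 mm tall across it at x = -36 mm, three black capacitors 20 mm tall at x = +46 mm.
- transformer_top (a point): centre of the top of the board's yellow transformer with a dark core band, a block 40 mm (board x) by 36 mm (board y) and 34 mm tall standing on the board's upper face; top 37 mm above the board's underside. Rigidly fixed to the board and fit to lift it by; beside its two y faces there is nothing taller than 3 mm on the board.
- spare_board: another green board, 120 x 80 mm, with two blue relays and no transformer, lying on the bench; origin under its centre; 25 mm tall. Leave alone.
- spool: upright metal spool of solder with a red end, 50 mm across, 60 mm tall, standing near the jig; origin under its centre. Leave alone.
- tape: blue roll of tape lying flat near the jig, 72 mm across, 19 mm tall; origin under its centre. Leave alone.
- meter: red hand multimeter lying flat, 150 x 76 mm, 45 mm tall with its dial; origin under its centre. Leave alone.
- fan: black square cooling fan lying flat, 80 x 80 x 25 mm; origin under its centre. Leave alone.
- driver: screwdriver with a red handle, 180 mm long, lying along its x axis; origin under its middle. Leave alone.
Mind the look-alikes: they are no part of the job. What is shaped like the board but purple is not meant.

How it is judged (in metres and radians):
On the way, in this order (a step that is already met when the one before it is completed fails the run):
1. the catch is pulled out to its stop while the board still lies in the jig (value of joint catch above 0.022 m and z of board in the frame of jig below 0.03 m), for 0.2 s.
2. the board is lifted clear of the jig, gripped (height (world z) of board above 0.06 m and contact force between board and jig below 0.1 N and contact force between board and the fingers above 1 N), for 0.2 s.
At the end, for the whole second after the job is handed in: The board is held by the fingers alone, its underside at least 115 mm above the bench, within 0.10 rad of level, still (below 0.02 m/s and 0.1 rad/s), touching neither jig nor any other thing; the catch is still out (over 20 mm) (height (world z) of board above 0.115 m and angle between board's own z axis and vertical below 0.1 rad and linear speed of board below 0.02 m/s and angular speed of board below 0.1 rad/s and contact force between board and the fingers above 1 N and value of joint catch above 0.02 m and contact force between board and jig below 0.1 N and contact force between board and spare_board below 0.1 N and contact force between board and spool below 0.1 N and contact force between board and tape below 0.1 N and contact force between board and meter below 0.1 N and contact force between board and fan below 0.1 N and contact force between board and driver below 0.1 N); the arm keeps its last pose, push and grip.
It fails at once if the board is tipped more than 0.25 rad (angle between board's own z axis and vertical above 0.25 rad).
It fails at once if another thing on the bench is shifted more than 25 mm (distance of any of spare_board, spool, tape, meter, fan, driver from where it was at the start of the episode above 0.025 m).
It fails at once if the solder spool is tipped (angle between spool's own z axis and vertical above 0.4 rad).
It also fails if it takes over 43 s, if anything falls off the work surface, if the arm or the gripper's body presses on something with over 40 N, if the wrist force passes 120 N, or if a joint passes its speed limit or range.

## Working session

There is one attempt and no reset: what is moved stays moved. The work goes in short steps, Python scripts to look and compute and a shell command to move; the robot and the scene stay as the last step left them, time stands still between calls to the robot, and variables do not carry over. Pictures are saved under pics/ and viewed, at most 10 in all, crops included, and the job is handed in when it is done.

```bash
ls; mkdir -p pics
cat > h.py <<'E'
from station import *
import numpy as np, cv2
def ray(p,uv):
    M=np.array(p["world_to_cam"]);K=np.array(p["mtx"])
    d=np.linalg.inv(K)@[uv[0],uv[1],1]; d=np.array([d[0],-d[1],-d[2]])
    R=M[:3,:3]; return -R.T@M[:3,3], R.T@d
def at(p,uv,z):
    o,d=ray(p,uv); return o+d*(z-o[2])/d[2]
def proj(p,X):
    M=np.array(p["world_to_cam"]);c=M[:3,:3]@np.array(X)+M[:3,3]
    q=np.array(p["mtx"])@[c[0],-c[1],-c[2]]; return q[:2]/q[2]
def save(p,n): cv2.imwrite("pics/"+n,p["color"][:,:,::-1])
E
python3 - <<'E'
from h import *
np.set_printoptions(precision=4,suppress=True)
ims=[]
for n in ("scene","side"):
    p=capture(n);ims.append(p["color"])
    print(n, ray(p,(320,240)), [k for k in p])
    for l,z in (("catch_knob",.06),("transformer_top",.06),("board",.027),("spool",.03)):
        for r in search_frame(p,l)[:3]: print(l,r["conf"],np.round(r["centre"]),at(p,r["centre"],z))
    save(p,n+"0.png")
print(sense()["time_s"])
E
```

```text
pics
scene (array([ 1.5533, -0.0575,  0.9907]), array([-0.7634, -0.0016, -0.646 ])) ['color', 'mtx', 'world_to_cam', 'shot']
catch_knob 0.88 [353. 291.] [0.6369 0.0212 0.06  ]
catch_knob 0.16 [512. 309.] [0.6826 0.3828 0.06  ]
transformer_top 0.61 [224. 273.] [ 0.584 -0.29   0.06 ]
transformer_top 0.57 [273. 235.] [ 0.4384 -0.1822  0.06  ]
board 0.73 [225. 277.] [ 0.5653 -0.2932  0.027 ]
board 0.62 [313. 287.] [ 0.5921 -0.0731  0.027 ]
spool 0.77 [284. 324.] [ 0.7146 -0.1364  0.03  ]
side (array([0.5744, 1.1523, 0.9196]), array([-0.0318, -0.8118, -0.5835])) ['color', 'mtx', 'world_to_cam', 'shot']
catch_knob 0.78 [284. 266.] [0.6162 0.0497 0.06  ]
transformer_top 0.77 [376. 221.] [ 0.3791 -0.1129  0.06  ]
transformer_top 0.75 [292. 242.] [ 0.5967 -0.0406  0.06  ]
transformer_top 0.61 [310. 202.] [ 0.5424 -0.2245  0.06  ]
board 0.94 [295. 242.] [ 0.5896 -0.0886  0.027 ]
board 0.9 [311. 200.] [ 0.5384 -0.283   0.027 ]
board 0.73 [378. 221.] [ 0.3653 -0.1598  0.027 ]
spool 0.95 [246. 233.] [ 0.7155 -0.1358  0.03  ]
0.5
```

View pics/scene0.png

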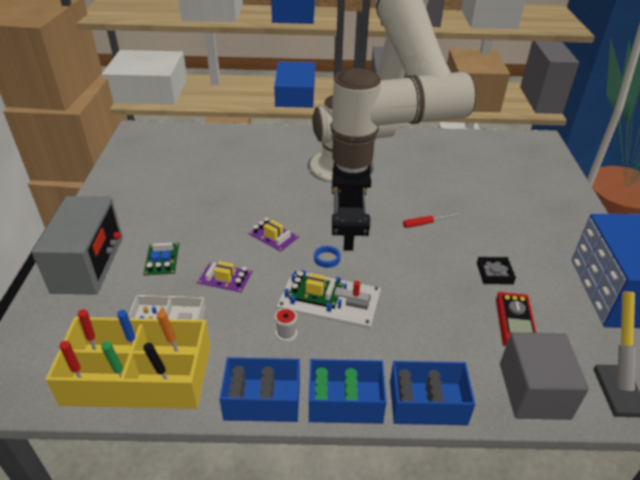

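View pics/side0.png

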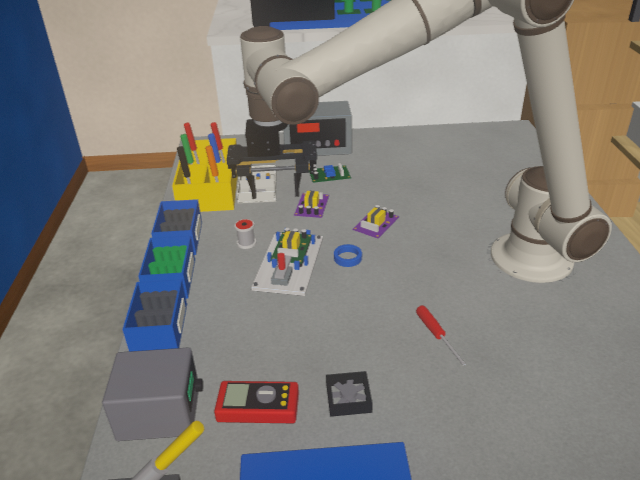

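The scene picture shows three transformer boards. The purple ones at (225,275) and (273,233) are look-alikes. The green one at (316,288), in the jig with the red knob at (356,289), fits the description. I'll confirm from the wrist camera.

Run:
```python
from h import *
np.set_printoptions(precision=4,suppress=True)
P={n:capture(n) for n in ("scene","side","wrist")}
def tri(*a):
    A=0;b=0
    for p,uv in a:
        o,d=ray(p,uv);d/=np.linalg.norm(d);Q=np.eye(3)-np.outer(d,d);A=A+Q;b=b+Q@o
    return np.linalg.solve(A,b)
k=[(P[n],search_frame(P[n],"catch_knob")[0]["centre"]) for n in ("scene","side")]
print("knob tri",tri(*k))
t=[r["centre"] for r in search_frame(P["side"],"transformer_top")]; s=[r["centre"] for r in search_frame(P["scene"],"transformer_top")]
for a in s:
  for b in t: print(np.round(a),np.round(b),tri((P["scene"],a),(P["side"],b)))
w=P["wrist"]; print(ray(w,(320,240)))
for l,z in (("catch_knob",.077),("transformer_top",.061)):
    for r in search_frame(w,l): print(l,r["conf"],np.round(r["centre"]),at(w,r["centre"],z))
save(w,"w0.png"); print(sense()["ee_rot"])
```

```text
knob tri [0.6186 0.0179 0.0372]
[313. 284.] [375. 221.] [ 0.4335 -0.1059 -0.0108]
[313. 284.] [292. 243.] [ 0.5963 -0.0733  0.037 ]
[313. 284.] [314. 205.] [ 0.5699 -0.0951  0.0819]
[225. 273.] [375. 221.] [ 0.3601 -0.3458 -0.1229]
[225. 273.] [292. 243.] [ 0.5659 -0.2662 -0.0365]
[225. 273.] [314. 205.] [ 0.529  -0.2986  0.003 ]
[273. 231.] [375. 221.] [ 0.3685 -0.1895  0.0119]
[273. 231.] [292. 243.] [ 0.5561 -0.1325  0.0789]
[273. 231.] [314. 205.] [ 0.5209 -0.1639  0.1115]
(array([ 0.625 , -0.075 ,  0.3847]), array([-0.0072,  0.2654, -0.9642]))
catch_knob 0.77 [324. 238.] [0.62   0.0081 0.077 ]
transformer_top 0.86 [354. 126.] [ 0.5975 -0.0731  0.061 ]
transformer_top 0.67 [610.  25.] [ 0.4214 -0.1403  0.061 ]
[[ 0.     -1.      0.0001]
 [-1.     -0.      0.    ]
 [-0.     -0.0001 -1.    ]]
```

View pics/w0.png

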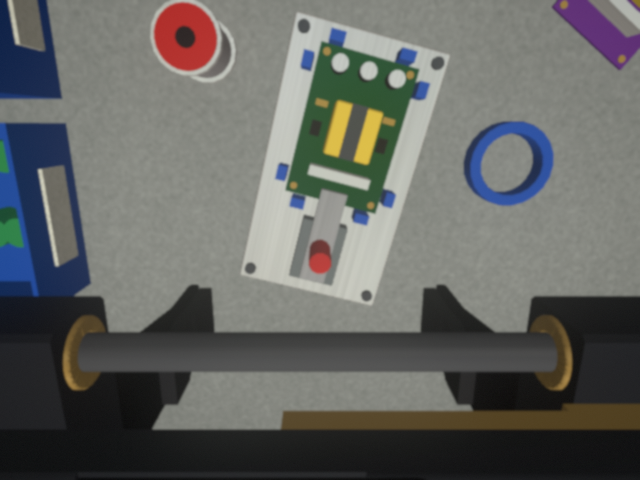

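The wrist view confirms it: a green board with a yellow transformer at about (354,133), inside the jig. The knob top is at about (320,262), the spool at (187,40) and the tape at (510,163).

Run:
```python
from h import *
np.set_printoptions(precision=4,suppress=True)
w=capture("wrist")
hsv=cv2.cvtColor(w["color"],cv2.COLOR_RGB2HSV)
def cen(m,box):
    a=np.zeros_like(m);y0,y1,x0,x1=box;a[y0:y1,x0:x1]=m[y0:y1,x0:x1]
    n,l,s,c=cv2.connectedComponentsWithStats(a.astype(np.uint8)); i=1+np.argmax(s[1:,4]);return s[i],c[i],np.argwhere(l==i)[:,::-1]
H,S,V=[hsv[...,i].astype(int) for i in range(3)]
red=((H<8)|(H>172))&(S>120)
k=cen(red&(V>150),(225,290,290,350)); print("knobtop",k[0],k[1],at(w,k[1],.077))
k=k[1]
ye=(H>18)&(H<35)&(S>120)&(V>120)
pts=np.argwhere(ye[90:175,315:392])[:,::-1]+[315,90]
r=cv2.minAreaRect(pts.astype(np.float32));box=cv2.boxPoints(r)
print("tr",r); W=np.array([at(w,b,.061) for b in box]);print(W,W.mean(0))
c=np.array([at(w,u,.012) for u in ((303,25),(437,63),(366,296),(250,268))]);print(c)
mx=((c[0]+c[1])-(c[2]+c[3]))[:2];my=(c[0]-c[1]+c[3]-c[2])[:2]
mid=c.mean(0)
print("yaw plate",np.degrees(np.arctan2(mx[1],mx[0])),np.degrees(np.arctan2(my[1],my[0])),mid)
u=mx/np.linalg.norm(mx);print("jig origin",mid[:2]+.035*u,"knob in", mid[:2]-.063*u, "out",mid[:2]-.088*u)
t=at(w,r[0],.061);kk=at(w,k,.077);d=(t-kk)[:2];print("yaw t-k",np.degrees(np.arctan2(d[1],d[0])),np.linalg.norm(d))
print("spool",at(w,(187,40),.06))
```

```text
knobtop [310 253  21  20 330] [319.8545 262.797 ] [0.6229 0.0278 0.077 ]
tr ((348.5034484863281, 131.05862426757812), (78.9205322265625, 56.228553771972656), 15.068489074707031)
[[ 0.6353 -0.0573  0.061 ]
 [ 0.6244 -0.0957  0.061 ]
 [ 0.5686 -0.0814  0.061 ]
 [ 0.5778 -0.0421  0.061 ]] [ 0.6015 -0.0691  0.061 ]
[[ 0.636  -0.1507  0.012 ]
 [ 0.5267 -0.1224  0.012 ]
 [ 0.5786  0.0828  0.012 ]
 [ 0.6874  0.0545  0.012 ]]
yaw plate -104.13211435898313 -14.537249577143992 [ 0.6072 -0.034   0.012 ]
jig origin [ 0.5986 -0.0679] knob in [0.6226 0.0271] out [0.6287 0.0514]
yaw t-k -102.3257996853878 0.09958942117028842
spool [ 0.7161 -0.1315  0.06  ]
```

```bash
python3 -m pendant '[{"x":-0.008,"y":0.11,"z":-0.1,"rz":-0.05,"claw":1},{"x":-0.008,"y":0.11,"z":-0.25,"rz":-0.0785,"claw":1},{"x":-0.008,"y":0.11,"z":-0.4,"rz":-0.0785,"claw":0.6},{"x":-0.008,"y":0.11,"z":-0.4,"rz":-0.0785,"claw":0.6},{"x":-0.008,"y":0.11,"z":-0.4,"rz":-0.0785,"claw":0.6},{"x":-0.008,"y":0.11,"z":-0.4,"rz":-0.0785,"claw":0.6},{"x":-0.008,"y":0.11,"z":-0.4,"rz":-0.0785,"claw":0.6},{"x":-0.008,"y":0.11,"z":-0.4,"rz":-0.0785,"claw":0.6}]'
python3 - <<'E'
from h import *
np.set_printoptions(precision=4,suppress=True)
w=capture("wrist"); s=sense();print(s["time_s"],s["tcp_pos"],s["ee_rot"])
for q in ((.6228,.0275,.077),(.598,-.069,.061)): print(proj(w,q))
for l in("catch_knob","transformer_top"):print(l,[(r["conf"],r["centre"],at(w,r["centre"],.077 if l[0]=="c" else .061)) for r in search_frame(w,l)])
save(w,"w1.png")
E
```

```text
1.05 [0.625  0.     0.2226] [[-0.     -1.      0.0001]
 [-1.      0.      0.    ]
 [-0.     -0.0001 -1.    ]]
[319.9342 262.4523]
[353.3552 131.7713]
catch_knob [(0.62, [322.6, 235.6], array([0.6208, 0.0062, 0.077 ]))]
transformer_top [(0.93, [350.5, 123.7], array([ 0.6002, -0.0748,  0.061 ])), (0.63, [610.7, 23.7], array([ 0.421 , -0.1413,  0.061 ]))]$[0]: bad value
```

View pics/w1.png

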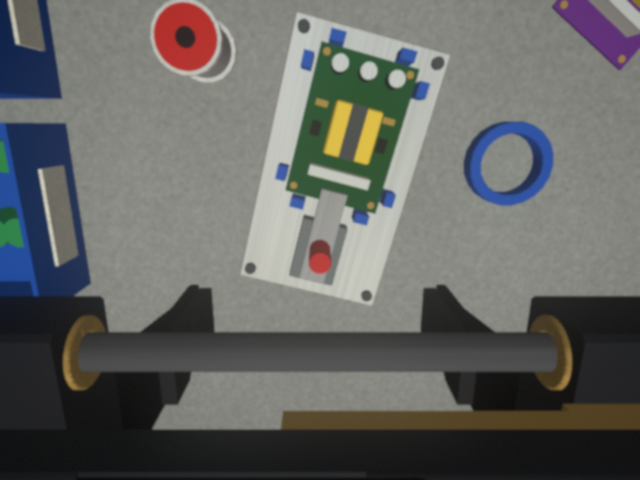

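The move was refused because keys were missing, so the view is unchanged. My projected points fall on the knob top (320,262) and the transformer (353,132). I'll retry with all the keys.

```bash
python3 -m pendant '[{"x":-0.008,"y":0.11,"z":-0.1,"rx":0,"ry":0,"rz":-0.05,"claw":1},{"x":-0.008,"y":0.11,"z":-0.25,"rx":0,"ry":0,"rz":-0.0785,"claw":1},{"x":-0.008,"y":0.11,"z":-0.4,"rx":0,"ry":0,"rz":-0.0785,"claw":0.6},{"x":-0.008,"y":0.11,"z":-0.4,"rx":0,"ry":0,"rz":-0.0785,"claw":0.6},{"x":-0.008,"y":0.11,"z":-0.4,"rx":0,"ry":0,"rz":-0.0785,"claw":0.6},{"x":-0.008,"y":0.11,"z":-0.4,"rx":0,"ry":0,"rz":-0.0785,"claw":0.6},{"x":-0.008,"y":0.11,"z":-0.4,"rx":0,"ry":0,"rz":-0.0785,"claw":0.6},{"x":-0.008,"y":0.11,"z":-0.4,"rx":0,"ry":0,"rz":-0.0785,"claw":0.6}]'
python3 - <<'E'
from h import *
np.set_printoptions(precision=4,suppress=True)
w=capture("wrist"); s=sense();print(s["time_s"],s["tcp_pos"],s["ee_rot"])
for q in ((.6228,.0275,.077),(.598,-.069,.061)): print(proj(w,q))
save(w,"w2.png")
E
```

```text
time_s: 2.15
tcp_pos: [0.6233, 0.0276, 0.1233]
ee_rot: [[-0.244, -0.97, 0.001], [-0.97, 0.244, 0.0], [-0.001, -0.001, -1.0]]
wrist_force: [0.1, 0.4, -0.4]
gripper_width: 0.605
gripper_force: 0.0
2.2 [0.6231 0.0276 0.1231] [[-0.2441 -0.9697  0.0008]
 [-0.9697  0.2441  0.0003]
 [-0.0004 -0.0007 -1.    ]]
[318.3077 272.2798]
[319.1335  71.2901]
```

View pics/w2.png

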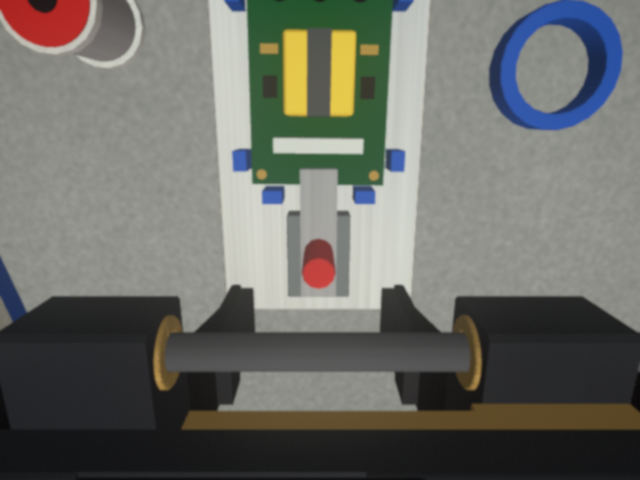

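The knob top at (318,272) and transformer at (319,72) match the projections, and the yaw is aligned. Next: descend and grip the knob.

```bash
python3 -m pendant '[{"x":0,"y":0,"z":-0.15,"rx":0,"ry":0,"rz":0,"claw":0.6},{"x":0,"y":0,"z":-0.308,"rx":0,"ry":0,"rz":0,"claw":0.6},{"x":0,"y":0,"z":-0.308,"rx":0,"ry":0,"rz":0,"claw":0.6},{"x":0,"y":0,"z":-0.308,"rx":0,"ry":0,"rz":0,"claw":0},{"x":0,"y":0,"z":-0.308,"rx":0,"ry":0,"rz":0,"claw":0},{"x":0,"y":0,"z":-0.308,"rx":0,"ry":0,"rz":0,"claw":0},{"x":0,"y":0,"z":-0.308,"rx":0,"ry":0,"rz":0,"claw":0},{"x":0,"y":0,"z":-0.308,"rx":0,"ry":0,"rz":0,"claw":0}]'
```

```text
time_s: 3.2
tcp_pos: [0.6228, 0.0277, 0.0462]
ee_rot: [[-0.244, -0.97, -0.0], [-0.97, 0.244, 0.0], [-0.0, 0.0, -1.0]]
wrist_force: [-1.7, 1.7, 3.7]
gripper_width: 0.197
gripper_force: 30.0
```

```bash
python3 -m pendant '[{"x":0.006,"y":0.023,"z":0,"rx":0,"ry":0,"rz":0,"claw":0},{"x":0.012,"y":0.047,"z":0,"rx":0,"ry":0,"rz":0,"claw":0},{"x":0.018,"y":0.07,"z":0,"rx":0,"ry":0,"rz":0,"claw":0},{"x":0.022,"y":0.089,"z":0,"rx":0,"ry":0,"rz":0,"claw":0},{"x":0.025,"y":0.099,"z":0,"rx":0,"ry":0,"rz":0,"claw":0},{"x":0.026,"y":0.104,"z":0,"rx":0,"ry":0,"rz":0,"claw":0},{"x":0.026,"y":0.104,"z":0,"rx":0,"ry":0,"rz":0,"claw":0},{"x":0.026,"y":0.104,"z":0,"rx":0,"ry":0,"rz":0,"claw":0}]'
```

```text
time_s: 4.2
tcp_pos: [0.6285, 0.0508, 0.0461]
ee_rot: [[-0.244, -0.97, -0.003], [-0.97, 0.244, -0.004], [0.004, 0.002, -1.0]]
wrist_force: [-0.9, -8.6, 4.7]
gripper_width: 0.198
gripper_force: 30.0
```

```bash
python3 -m pendant '[{"x":0.002,"y":0.006,"z":0,"rx":0,"ry":0,"rz":0,"claw":0},{"x":0.004,"y":0.014,"z":0,"rx":0,"ry":0,"rz":0,"claw":0},{"x":0.004,"y":0.014,"z":0,"rx":0,"ry":0,"rz":0,"claw":0},{"x":0.004,"y":0.014,"z":0,"rx":0,"ry":0,"rz":0,"claw":0},{"x":0.004,"y":0.014,"z":0,"rx":0,"ry":0,"rz":0,"claw":0},{"x":0.004,"y":0.014,"z":0,"rx":0,"ry":0,"rz":0,"claw":0},{"x":0.004,"y":0.014,"z":0,"rx":0,"ry":0,"rz":0,"claw":0},{"x":0.004,"y":0.014,"z":0,"rx":0,"ry":0,"rz":0,"claw":0}]'
```

```text
time_s: 5.2
tcp_pos: [0.6285, 0.0511, 0.046]
ee_rot: [[-0.245, -0.97, -0.006], [-0.969, 0.245, -0.008], [0.009, 0.004, -1.0]]
wrist_force: [-1.8, -17.3, 5.6]
gripper_width: 0.199
gripper_force: 30.0
```

Progress stopped and the force rose to 17 N, so the catch is at its stop. Next: release and rise.

```bash
python3 -m pendant '[{"x":-0.004,"y":-0.02,"z":0,"rx":0,"ry":0,"rz":0,"claw":0},{"x":-0.004,"y":-0.02,"z":0,"rx":0,"ry":0,"rz":0,"claw":0.6},{"x":-0.004,"y":-0.02,"z":0,"rx":0,"ry":0,"rz":0,"claw":0.6},{"x":-0.004,"y":-0.02,"z":0,"rx":0,"ry":0,"rz":0,"claw":0.6},{"x":-0.004,"y":-0.02,"z":0.1,"rx":0,"ry":0,"rz":0,"claw":0.9},{"x":-0.004,"y":-0.02,"z":0.3,"rx":0,"ry":0,"rz":0,"claw":0.9},{"x":-0.004,"y":-0.02,"z":0.3,"rx":0,"ry":0,"rz":0,"claw":0.9},{"x":-0.004,"y":-0.02,"z":0.3,"rx":0,"ry":0,"rz":0,"claw":0.9}]'
python3 - <<'E'
from h import *
np.set_printoptions(precision=4,suppress=True)
w=capture("wrist"); s=sense();print(s["time_s"],s["tcp_pos"])
print("in",proj(w,(.6228,.0275,.077)),"out",proj(w,(.6289,.0518,.077)))
save(w,"w3.png")
E
```

```text
time_s: 6.2
tcp_pos: [0.6291, 0.0523, 0.1203]
ee_rot: [[-0.244, -0.97, -0.0], [-0.97, 0.244, 0.0], [-0.0, 0.0, -1.0]]
wrist_force: [-0.6, -0.3, -1.0]
gripper_width: 0.869
gripper_force: 0.0
6.25 [0.6287 0.0521 0.1195]
in [317.4438 226.2619] out [317.5262 273.5806]
```

View pics/w3.png

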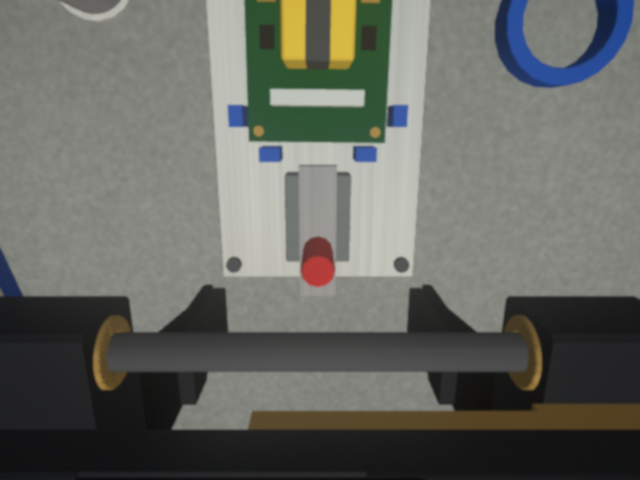

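The catch is out: the bar tip at row 165 is clear of the board edge at row 141, and the knob is at (318,270). Next: move over the transformer.

```bash
python3 -m pendant '[{"x":-0.04,"y":-0.16,"z":0,"rx":0,"ry":0,"rz":0,"claw":0.7},{"x":-0.08,"y":-0.32,"z":0,"rx":0,"ry":0,"rz":0,"claw":0.7},{"x":-0.124,"y":-0.484,"z":0,"rx":0,"ry":0,"rz":0,"claw":0.7},{"x":-0.124,"y":-0.484,"z":0,"rx":0,"ry":0,"rz":0,"claw":0.7},{"x":-0.124,"y":-0.484,"z":0,"rx":0,"ry":0,"rz":0,"claw":0.7},{"x":-0.124,"y":-0.484,"z":0,"rx":0,"ry":0,"rz":0,"claw":0.7},{"x":-0.124,"y":-0.484,"z":0,"rx":0,"ry":0,"rz":0,"claw":0.7},{"x":-0.124,"y":-0.484,"z":0,"rx":0,"ry":0,"rz":0,"claw":0.7}]'
python3 - <<'E'
from h import *
np.set_printoptions(precision=4,suppress=True)
w=capture("wrist"); s=sense();print(s["time_s"],s["tcp_pos"])
hsv=cv2.cvtColor(w["color"],cv2.COLOR_RGB2HSV);m=((hsv[...,0]>20)&(hsv[...,0]<34)&(hsv[...,1]>130)&(hsv[...,2]>190))
m[290:]=0; q=np.argwhere(m)[:,::-1]; print(q.min(0),q.max(0),proj(w,(.598,-.069,.061)))
save(w,"w4.png")
E
```

```text
time_s: 7.25
tcp_pos: [0.5986, -0.0684, 0.1205]
ee_rot: [[-0.243, -0.97, -0.0], [-0.97, 0.243, -0.0], [0.0, 0.0, -1.0]]
wrist_force: [-0.3, 0.5, 0.0]
gripper_width: 0.698
gripper_force: 0.0
7.3 [ 0.5986 -0.0685  0.1205]
[287 231] [350 289] [318.1804 263.2138]
```

View pics/w4.png

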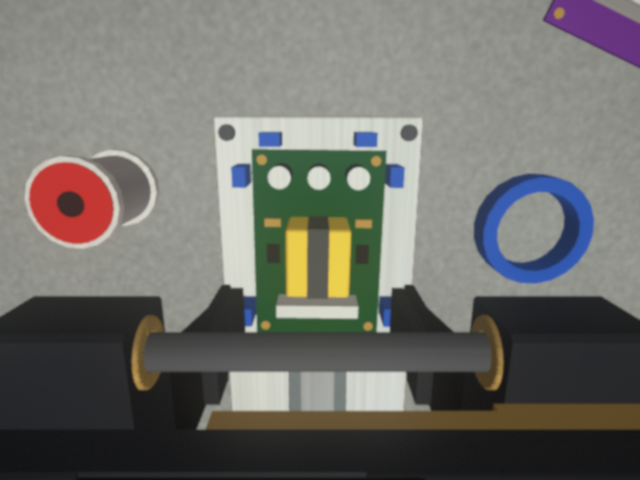

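Centred: the transformer top centre is at about (318,263), as projected. Next: descend and grip.

```bash
python3 -m pendant '[{"x":0,"y":0,"z":-0.15,"rx":0,"ry":0,"rz":0,"claw":0.7},{"x":0,"y":0,"z":-0.27,"rx":0,"ry":0,"rz":0,"claw":0.7},{"x":0,"y":0,"z":-0.338,"rx":0,"ry":0,"rz":0,"claw":0.7},{"x":0,"y":0,"z":-0.338,"rx":0,"ry":0,"rz":0,"claw":0.7},{"x":0,"y":0,"z":-0.338,"rx":0,"ry":0,"rz":0,"claw":0},{"x":0,"y":0,"z":-0.338,"rx":0,"ry":0,"rz":0,"claw":0},{"x":0,"y":0,"z":-0.338,"rx":0,"ry":0,"rz":0,"claw":0},{"x":0,"y":0,"z":-0.338,"rx":0,"ry":0,"rz":0,"claw":0}]'
```

```text
time_s: 8.3
tcp_pos: [0.5986, -0.0689, 0.0368]
ee_rot: [[-0.244, -0.97, 0.001], [-0.97, 0.244, 0.0], [-0.0, -0.001, -1.0]]
wrist_force: [-0.3, 0.8, 3.5]
gripper_width: 0.412
gripper_force: 30.0
```

```bash
python3 -m pendant '[{"x":0,"y":0,"z":0.02,"rx":0,"ry":0,"rz":0,"claw":0},{"x":0,"y":0,"z":0.05,"rx":0,"ry":0,"rz":0,"claw":0},{"x":0,"y":0,"z":0.08,"rx":0,"ry":0,"rz":0,"claw":0},{"x":0,"y":0,"z":0.11,"rx":0,"ry":0,"rz":0,"claw":0},{"x":0,"y":0,"z":0.14,"rx":0,"ry":0,"rz":0,"claw":0},{"x":0,"y":0,"z":0.17,"rx":0,"ry":0,"rz":0,"claw":0},{"x":0,"y":0,"z":0.2,"rx":0,"ry":0,"rz":0,"claw":0},{"x":0,"y":0,"z":0.22,"rx":0,"ry":0,"rz":0,"claw":0}]' && python3 -m pendant '[{"x":0,"y":0,"z":0.04,"rx":0,"ry":0,"rz":0,"claw":0},{"x":0,"y":0,"z":0.1,"rx":0,"ry":0,"rz":0,"claw":0},{"x":0,"y":0,"z":0.16,"rx":0,"ry":0,"rz":0,"claw":0},{"x":0,"y":0,"z":0.22,"rx":0,"ry":0,"rz":0,"claw":0},{"x":0,"y":0,"z":0.24,"rx":0,"ry":0,"rz":0,"claw":0},{"x":0,"y":0,"z":0.24,"rx":0,"ry":0,"rz":0,"claw":0},{"x":0,"y":0,"z":0.24,"rx":0,"ry":0,"rz":0,"claw":0},{"x":0,"y":0,"z":0.24,"rx":0,"ry":0,"rz":0,"claw":0}]'
python3 - <<'E'
from h import *
a=capture("side")["color"][140:340,180:400]; b=capture("wrist")["color"]
b=cv2.resize(b,(400,300)); a=cv2.resize(a,(400,364),interpolation=3)[:300]
cv2.imwrite("pics/c5.png",np.hstack([a,b])[:,:,::-1]); s=sense(); print(s["time_s"],s["tcp_pos"],s["moment"],s["joint_velocities"])
E
```

```text
time_s: 9.3
tcp_pos: [0.5986, -0.069, 0.0917]
ee_rot: [[-0.244, -0.97, 0.001], [-0.97, 0.244, 0.0], [-0.0, -0.001, -1.0]]
wrist_force: [0.5, -0.1, -2.2]
gripper_width: 0.409
gripper_force: 30.0
time_s: 10.3
tcp_pos: [0.5981, -0.069, 0.1503]
ee_rot: [[-0.244, -0.97, -0.001], [-0.97, 0.244, -0.0], [0.0, 0.001, -1.0]]
wrist_force: [0.5, 0.4, -2.1]
gripper_width: 0.406
gripper_force: 30.0
10.4 [ 0.59827087 -0.06900587  0.15054799] [ 0.00071686 -0.02549033  0.01617846] [ 0.00678426 -0.1121743   0.11229057  0.12112341 -0.15218108  0.06465646]
```

View pics/c5.png

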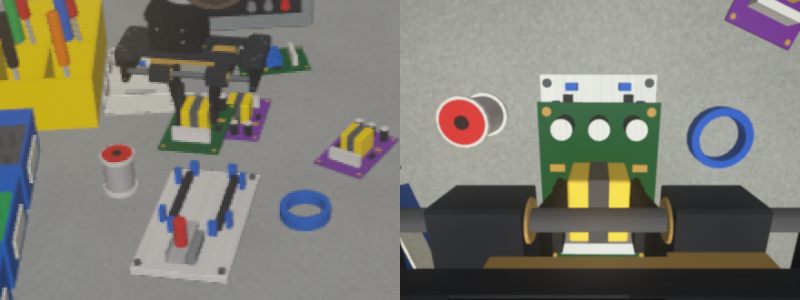

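The board is held level, with its underside at about 0.138 m. The catch is out and the other things are undisturbed. I'll hand it in.

```bash
python3 -c "
from station import *
print(finish_job())"
```

```text
the job is handed in; nothing more can be done
None
```

I pulled the catch out to its stop, lifted the board by its transformer, and handed the job in with it held level about 138 mm above the bench; `finish_job()` gave no verdict.

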